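Bring the milk jug round and set the brake

ROBOT

A 6-joint arm with a two-finger parallel gripper is mounted at the origin on the work surface. World frame = base frame: x ahead of the robot, y to its left, z up, the work surface at z = 0. Lengths are in mm, angles in rad, forces in N, time in s.
With the tool pointing down it reaches from about 250 to 775 mm from the base axis. Payload 4 kg.
Tool frame: the origin (TCP) lies on the mounting face of the last link; the fingertips stand 199 mm ahead of it and the grasp point (between the pads) lies 180 mm ahead of it; z points along the fingers, y is the line along which they close (so a half turn about z gives the same grasp; the last joint's range is limited). The gripper opens to 94 mm and grips with 3 to 60 N. Pads are 16 mm wide; open, the fingers measure 119 mm over their backs; the gripper's body (75 mm by 177 mm) begins 78 mm behind the grasp point.
Start: joints at [1.115, 0.087, 1.371, -0, 1.684, -0.103], TCP at [190.042, 516.124, 404.706] pointing down, gripper open.
Joint ranges: [-3.1, 3.1], [-0.76, 2.03], [0.27, 2.55], [-1.08, 4.22], [0.17, 2.65], [-2.57, 2.57]. Speed limits (rad/s): [2.79, 2.79, 3.14, 3.14, 3.14, 3.14].

INTERFACE

Orientations are given as [roll, pitch, yaw] about the fixed x, y, z axes, in that order (R = Rz(yaw) Ry(pitch) Rx(roll)).
In Python, from rig import observe, eyes, ticket gives the robot as it stands.
- The arm moves only by the tool drive_tool, never from a script. Its argument "commands" is text: rows parted by semicolons, each of 4 numbers parted by spaces: the shift along the world's x, y, z in m, then the turn about the world's z in degrees. A call has 1 to 12 rows; each row is the pose to reach, as a shift and turn from the pose commanded when the call began; what a row does not reach only later rows make up. A row lasts 1/12 s, in which the tool goes at most 41.7 mm and 7.16 degrees, less where a joint would pass 70% of its speed; a pose out of reach is approached as far as the arm can. A call with a gripper value outside its range is refused whole. "hand" is the opening, from 0 (shut) to 1 (fully open), set as the call begins (left out, the last holds). The fingers move at their own pace and stop on an object; the grip force is fixed at half the most. Time passes only in rows, so rows that repeat a pose let the fingers close. It gives the time, the measured TCP pose, the force, the opening and the grip force at its end, in the units of the state.
- observe(): the state, without advancing time (a new reading comes with each control period).
- eyes.read_camera(name): name is "side" or "top"; returns a dict with "color" (420x560x3 uint8, red, green, blue), "fx", "fy", "cx", "cy" (pixels), "origin" and "rotation" of the camera in the world. Camera axes: x right, y up, looking along -z (the intrinsics and any distortion apply to the point x, -y, -z); pixel columns grow to the right and rows downward; lengths in mm; the calibration is good to about 2 mm. A picture is of the moment at which its call begins. There is no depth.
- ticket.close_job(): hands the job in; it is judged then, once.
The state is a dict: "clock": time; "joint_positions": joint angles; "joint_vel": joint speeds; "tau": joint torques, N m; "tool_pos": TCP position; "orientation": TCP orientation; "ft_force": force on the tool from outside, world axes, zero at the start; "moment": the same for the moment, N m; "opening": finger opening in mm; "grasp_force": force on a finger pad.
Only numpy, scipy, OpenCV 4.12 (cv2) and the standard library are available. Lean on these libraries where they do the work, as an engineer would, in place of code of your own. Each camera call takes 0.05 s, during which the arm holds its last target. There are 200 camera calls.

TASK

Push on the pegs of the serving turntable with a fingertip to turn it until the milk jug stands right in front of the steel serving tongue, squarely on the tongue's centre line. Then push the small brake lever beside the turntable fully home against its stop. Do not touch, lift or tip anything that stands on the turntable, and leave everything else on the table where it is.

Things in the scene. Friction and masses are not known exactly. Their poses are not given: they have to be found in the camera images.
- stand: Fixed foot of the turntable, a plywood disc 236 mm across and 14 mm high. Origin on the turntable's axis at table height, z up. Its x axis points along the steel serving tongue, a flat bar 40 mm wide and 10 mm high that sticks out under the turntable to 210 mm from the axis; a plywood bracket for the brake sticks out to -y.
- serve_mark (a point): Top of the round end (40 mm across) of the steel serving tongue, 190 mm from the turntable's axis, 10 mm above the table.
- turntable (a joint): Angle of the wooden turntable on its foot, rad, growing anticlockwise seen from above; it turns freely either way (to 6.2 each way), has some friction (about 1.2 N at a peg) and stays where it is left. Disc 210 mm across, top 40 mm above the table. Four pegs on arms at its rim turn with it. At 0, peg0 is on the tongue's line.
- peg0 (a point): Top of upright peg 0 of the turntable (130 mm above the table). Four short arms at right angles reach out from the disc's rim, each turned up into an upright round peg, 16 mm thick, whose axis is 125 mm from the turntable's axis; the pegs rise from 31 mm to 130 mm above the table.
- peg1 (a point): Top of upright peg 1 of the turntable (130 mm above the table), 90 degrees anticlockwise of peg 0.
- peg2 (a point): Top of upright peg 2 of the turntable (130 mm above the table), 180 degrees anticlockwise of peg 0.
- peg3 (a point): Top of upright peg 3 of the turntable (130 mm above the table), 270 degrees anticlockwise of peg 0.
- jug: The milk jug: white china, open top, 58 mm across and 85 mm high, with a loop handle on its +y side reaching 46 mm from its axis and a small spout opposite. Stands loose on the disc about 60 mm from the turntable's axis and rides round with it. Origin: centre of its underside, z up. It is right when its origin lies on the tongue's side of the axis, within 15 mm of the tongue's centre line.
- sugar_pot: Sugar pot: white china, closed, 60 mm across, 71 mm high with a ball on top; stands loose on the disc. Origin: centre of its underside.
- spoon_cup: Handleless white china cup, 60 mm across and 62 mm high, with stirring sticks standing to about 85 mm; stands loose on the disc. Origin: centre of its underside.
- brake (a joint): Brake lever on a vertical pivot beside the turntable, rad: 0 is off, its arm pointing straight away from the turntable (the stand's -y); it grows as the arm is pushed clockwise seen from above, towards the stand's -x, to its stop at 1.4 (home: above 1.25). It starts below 0.25, moves with about 1 N at its peg and stays where left.
- brake_pivot (a point): Top of the brake's pivot post (28 mm thick), on the pivot axis, 48 mm above the table; at (20, -175) mm in the stand's frame.
- brake_peg (a point): Top of the upright round steel peg, 14 mm thick, at the end of the brake's arm, 60 mm from the pivot axis; the peg rises from the arm (40 mm up) to 110 mm above the table.
- cup_stack: Stack of red cups, 80 mm across, 126 mm high, at the left; leave alone. Origin under its centre.
- white_cups: Stack of white cups, 72 mm across, 140 mm high, at the right; leave alone.
- plates: Pile of five white plates, 140 mm across, 48 mm high, at the far left; leave alone.
- mug: Blue mug, 76 mm across, 88 mm high, at the near right; leave alone.
- spatula: Kitchen spatula lying at the left; leave alone.
- saucer: Green glass saucer, 110 mm across, at the far right; leave alone.
There are look-alikes about, which are no part of the job. Leave any yellow look-alike of the spoon_cup alone.

How it is judged (in metres and radians):
On the way, in this order (a step that is already met when the one before it is completed fails the run):
1. the milk jug stands in front of the serving tongue (y of jug in the frame of stand between -0.015 and 0.015 m and x of jug in the frame of stand above 0.025 m), for 0.3 s.
2. the brake lever is pushed home (value of joint brake above 1.25 rad), for 0.2 s.
At the end, for the whole second after the job is handed in: The milk jug stands upright on the disc on the tongue's side, its centre within 15 mm of the tongue's centre line, the turntable is at rest, the brake lever is past 1.25 rad (stop at 1.4), and the sugar pot and spoon cup stand upright on the disc (all of step 1 and value of joint brake above 1.25 rad and velocity of joint turntable between -0.05 and 0.05 rad/s and angle between each of jug, sugar_pot, spoon_cup's own z axis and vertical below 0.15 rad and height (world z) of jug between 0.034 and 0.048 m and height (world z) of sugar_pot between 0.034 and 0.048 m and height (world z) of spoon_cup between 0.034 and 0.048 m); the robot touches nothing.
It fails at once if the robot touches something that stands on the turntable (more than 1 N) (contact force between any of the fingers, the arm and jug above 1 N or contact force between any of the fingers, the arm and sugar_pot above 1 N or contact force between any of the fingers, the arm and spoon_cup above 1 N).
It fails at once if something on the turntable is lifted, tipped or falls off (height (world z) of any of jug, sugar_pot, spoon_cup above 0.055 m or height (world z) of any of jug, sugar_pot, spoon_cup below 0.03 m or angle between any of jug, sugar_pot, spoon_cup's own z axis and vertical above 0.35 rad).
It fails at once if a bystander is moved by more than 20 mm (distance of any of cup_stack, white_cups, plates, mug, spatula, saucer from where it was at the start of the episode above 0.02 m).
It also fails if it takes over 67 s, if anything falls off the work surface, if the arm or the gripper's body presses on something with over 40 N, if the wrist force passes 120 N, or if a joint passes its speed limit or range.

## Working session

There is one attempt and no reset: what is moved stays moved. The work goes in short steps, Python scripts to look and compute and a tool call to move; the robot and the scene stay as the last step left them, time stands still between calls to the robot, and variables do not carry over. Pictures are saved under pics/ and viewed, at most 10 in all, crops included, and the job is handed in when it is done.

Besides the shell and the picture viewer there is one more tool, called after "Request:" by a JSON object that holds its "method" and its "body", one argument or row to a line. drive_tool: Moves the arm, as the interface text tells. Its arguments: {"type":"object","properties":{"commands":{"type":"string"},"hand":{"type":"number"}},"required":["commands"]}

```bash
mkdir -p pics
cat > h.py <<'E'
import numpy as np, cv2
from rig import observe, eyes, ticket
def cam(n):
    c=eyes.read_camera(n); c['img']=cv2.cvtColor(c['color'],cv2.COLOR_RGB2BGR); return c
def ray(c,u,v):
    d=np.array([(u-c['cx'])/c['fx'],-(v-c['cy'])/c['fy'],-1.]); return np.array(c['origin']),np.array(c['rotation'])@d
def onz(c,u,v,z):
    o,d=ray(c,u,v); return o+d*(z-o[2])/d[2]
def proj(c,p):
    q=np.array(c['rotation']).T@(np.array(p,float)-c['origin']); return c['cx']+c['fx']*q[0]/-q[2], c['cy']-c['fy']*q[1]/-q[2]
E
python3 - <<'E'
from h import *
for n in('top','side'):
    c=cam(n); cv2.imwrite(f'pics/{n}0.png',c['img']); print({k:v for k,v in c.items() if k not in('color','img')})
print(observe())
E
```

```text
{'fx': 517.0220722451407, 'fy': 517.0220722451407, 'cx': 284.8673204076052, 'cy': 209.52813731234207, 'origin': array([ 457.73843907,   -4.1244929 , 1482.97838223]), 'rotation': array([ 7.60053644e-02,  7.54974704e-04, -1.57881799e+00])}
{'fx': 525.9783115006, 'fy': 525.9783115006, 'cx': 282.94685538236064, 'cy': 205.21380127321572, 'origin': array([  356.53459907, -1235.68530938,  1353.50915307]), 'rotation': array([ 0.77659991,  0.00428012, -0.16267002])}
{'clock': 0.1, 'joint_positions': array([ 1.11490724e+00,  8.78765283e-02,  1.37209850e+00, -3.95399979e-05,
        1.68361664e+00, -1.03113464e-01]), 'joint_vel': array([ 0.00014022, -0.00242578, -0.00441296, -0.00041287,  0.00259402,
       -0.00089103]), 'tau': array([ 2.78518441e-03, -3.41250765e+01, -3.03302801e+01,  7.19676423e-02,
        3.03796912e-02, -8.49148660e-05]), 'tool_pos': array([189.99709205, 516.02764275, 403.62567845]), 'orientation': array([-3.13960021e+00, -1.66671392e-04,  2.78881245e+00]), 'ft_force': array([-1.14348283,  0.14043355,  0.53771841]), 'moment': array([ 0.02192208, -0.04864789, -0.00450602]), 'grasp_force': 0.0, 'opening': 93.87980721086738}
```

View pics/top0.png

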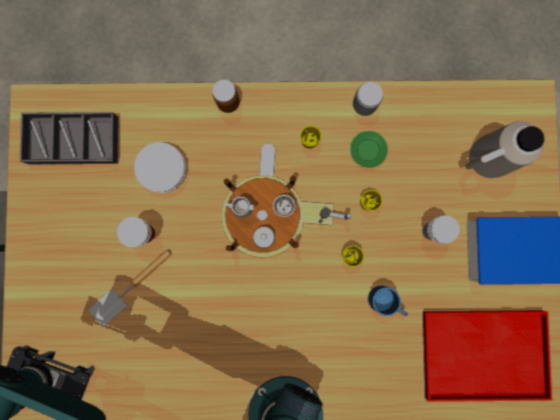

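View pics/side0.png

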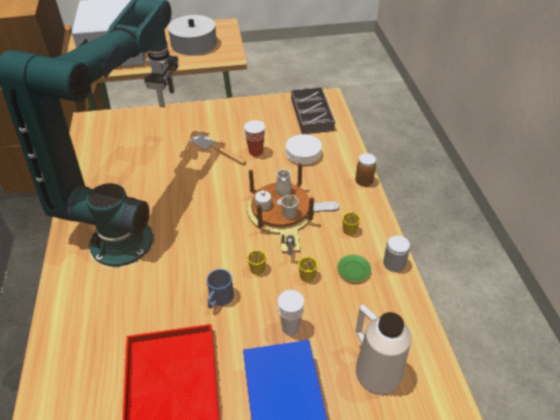

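The top view shows the turntable centre near (263,215), the tongue end at (267,150), pegs at the diagonals, three items at (241,206), (285,205) and (264,237), and the brake at (325–347,214). I'll zoom in next; the camera rotation is an rpy vector.

```bash
cat >> h.py <<'E'
from scipy.spatial.transform import Rotation as Ro
_c=cam
def cam(n):
    c=_c(n); c['rotation']=Ro.from_euler('xyz',c['rotation']).as_matrix(); return c
E
python3 - <<'E'
from h import *
c=cam('top'); 
s=c['img'][135:265,205:365]; a=cv2.resize(s,None,fx=5,fy=5,interpolation=cv2.INTER_CUBIC)[:600]
d=cam('side'); b=cv2.resize(d['img'][150:260,230:350],None,fx=5,fy=5,interpolation=cv2.INTER_CUBIC)
cv2.imwrite('pics/a.png',a);cv2.imwrite('pics/b.png',b)
for p,z in(((267,150),10),((263,215),14)): print(onz(c,*p,z))
print(onz(d,285,203,14),onz(d,332,207,10))
# pale-yellow stand ring mask (light yellow), disc mask
hsv=cv2.cvtColor(c['img'],cv2.COLOR_BGR2HSV); print([hsv[v,u].tolist() for u,v in((225,215),(300,225),(312,210),(250,225),(267,155),(200,200))])
E
```

```text
[742.41525256  46.20936186  10.        ]
[554.4881299   58.47229365  14.        ]
[573.09362507  73.78046168  14.        ] [735.75592987  30.02528957  10.        ]
[[17, 135, 138], [29, 78, 164], [30, 94, 163], [14, 197, 133], [130, 5, 167], [20, 126, 166]]
```

View pics/a.png

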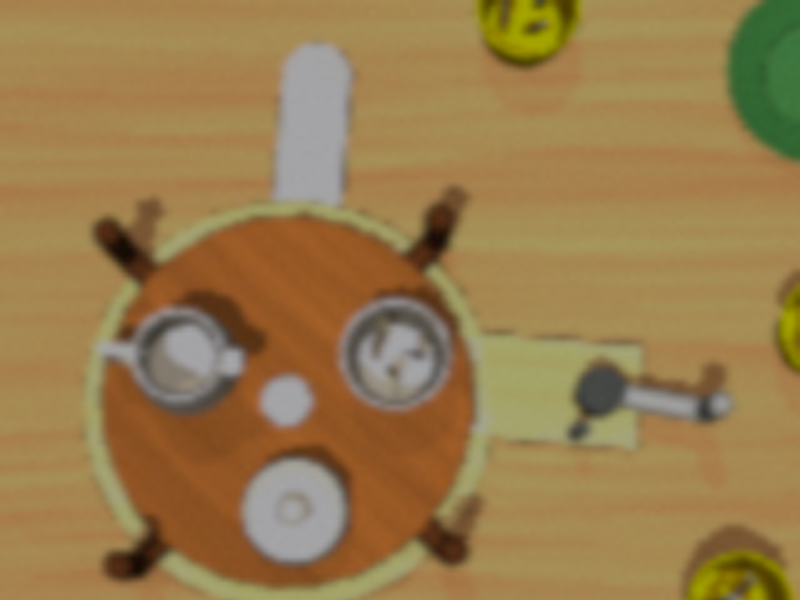

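View pics/b.png

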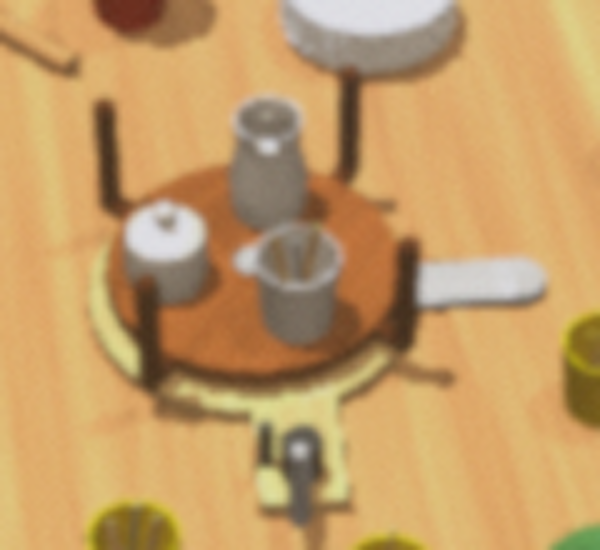

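The zooms show the jug (handle outward) at crop-a (180,353), which is the left side in the world. The pegs are at (107,233), (440,215), (455,550) and (122,565), and the brake peg is at (718,404). Now I'll compute positions.

Run:
```python
from h import *
c=cam('top'); d=cam('side'); np.set_printoptions(precision=1,suppress=True)
A=lambda u,v,z: onz(c,205+(u-2)/5,135+(v-2)/5,z)
def tri(a,b):
    o1,d1=ray(c,205+(a[0]-2)/5,135+(a[1]-2)/5);o2,d2=ray(d,230+(b[0]-2)/5,150+(b[1]-2)/5)
    s=np.linalg.lstsq(np.c_[d1,-d2],o2-o1,rcond=None)[0]; p,q=o1+s[0]*d1,o2+s[1]*d2; return (p+q)/2,np.linalg.norm(p-q)
hsv=cv2.cvtColor(c['img'],cv2.COLOR_BGR2HSV)
def mask(lo,hi,roi):
    m=cv2.inRange(hsv,lo,hi); z=np.zeros_like(m); x0,x1,y0,y1=roi; z[y0:y1,x0:x1]=m[y0:y1,x0:x1]; return z
m=mask((5,170,60),(18,255,255),(220,305,172,260)); m=cv2.morphologyEx(m,cv2.MORPH_OPEN,np.ones((5,5)))
h=cv2.convexHull(np.argwhere(m)[:,::-1].astype(np.int32)); e=cv2.fitEllipse(h); ax=onz(c,*e[0],40); print('disc',e,ax, 'r',[s/2*2.79 for s in e[1]])
t=mask((0,0,110),(180,50,255),(255,280,135,174)); p=np.argwhere(t)[:,::-1]; P=np.array([onz(c,u,v,10) for u,v in p])
w=np.linalg.svd(P[:,:2]-P[:,:2].mean(0))[2][0]; w*=np.sign(w[0]); tip=P[:,0].max(); print('tongue mean',P.mean(0),'dir',np.degrees(np.arctan2(w[1],w[0])),'n',len(p),'tip x',tip)
mp=P.mean(0)-ax; print('axis->tongue dir',np.degrees(np.arctan2(mp[1],mp[0])))
for n,a,b,z in(('pegUL',(107,233),(348,72),130),('pegUR',(440,213),(408,243),130),('pegLR',(455,550),(148,285),130),('pegLL',(122,565),(103,106),130),('jug',(180,353),(267,118),125),('pot',(294,508),(166,219),105),('cup',(396,352),(299,248),102),('bpeg',(720,404),(299,440),110),('bpiv',(602,388),(300,440),48)):
    x=A(*a,z); r=x-ax; print(n,x,'r',np.hypot(r[0],r[1]),'ang',np.degrees(np.arctan2(r[1],r[0])),'tri',*tri(a,b))
```

```text
disc ((262.1532897949219, 214.6559295654297), (73.06393432617188, 73.76041412353516), 43.26961898803711) [553.8  59.7  40. ] r [101.92418838500977, 102.89577770233154]
tongue mean [716.   45.8  10. ] dir -4.964347009624154 n 398 tip x 759.9767568986163
axis->tongue dir -4.9153705102126874
pegUL [636.9 150.6 130. ] r 123.18575457241825 ang 47.547905530375516 tri [637.6 151.5 122.8] 0.4764080436469288
pegUR [646.1 -25.  130. ] r 125.32827243089045 ang -42.539060278565806 tri [646.1 -25.  123. ] 2.0492021392281443
pegLR [468.7 -31.2 130. ] r 124.50949911155695 ang -133.07982387121135 tri [469.3 -31.5 119.3] 1.0291648565837366
pegLL [462.3 142.7 130. ] r 123.47365546972789 ang 137.79226486533435 tri [461.8 143.4 123.7] 1.076544936668454
jug [573.5 112.7 125. ] r 56.51134454495745 ang 69.5100980167945 tri [573.2 112.9 122.9] 1.0071922434074019
pot [491.9  53.8 105. ] r 62.120269500992094 ang -174.5255672401957 tri [492.4  54.3  93.8] 0.45746014820255626
cup [575.1  -1.2 102. ] r 64.52287030248125 ang -70.68247875408258 tri [575.2  -1.2 106.4] 0.9730126129681617
bpeg [ 545.3 -173.4  110. ] r 233.25130746529703 ang -92.08805277042354 tri [ 545.6 -173.3  110.9] 0.7244337184290943
bpiv [ 558.7 -115.5   48. ] r 175.3099069205983 ang -88.39709233052577 tri [ 557.9 -115.8   43.5] 2.120757697455924
```

Request:
{"method": "drive_tool", "body": {
  "commands": "0.02 -0.035 0 -7;0.04 -0.07 0 -14;0.06 -0.105 0 -21;0.08 -0.14 0 -28;0.1 -0.175 0 -35;0.125 -0.21 0 -42;0.145 -0.245 0 -49;0.165 -0.28 0 -56;0.185 -0.315 0 -63;0.205 -0.35 0 -70;0.225 -0.385 0 -77;0.245 -0.419 0 -84",
  "hand": 0
}}

```text
clock: 1.3
tool_pos: [435.4, 95.1, 405.0]
orientation: [3.141, -0.0, 1.316]
ft_force: [0.6, 0.2, -0.1]
opening: 17.8
grasp_force: 0.0
```

Request:
{"method": "drive_tool", "body": {
  "commands": "0 0 0 0;0 0 0 0;0 0 -0.03 0;0 0 -0.06 0;0 0 -0.09 0;0 0 -0.125 0;0 0 -0.125 0;0 0 -0.125 0"
}}

```text
clock: 1.97
tool_pos: [433.8, 98.3, 278.3]
orientation: [-3.137, 0.001, 1.326]
ft_force: [-0.1, 0.4, 0.3]
opening: 0.2
grasp_force: 0.0
```

Request:
{"method": "drive_tool", "body": {
  "commands": "0.002 0.007 0 -2;0.005 0.013 0 -4;0.008 0.019 0 -7;0.011 0.024 0 -9;0.014 0.030 0 -11;0.018 0.035 0 -14;0.022 0.041 0 -16;0.026 0.045 0 -18;0.031 0.050 0 -21;0.035 0.055 0 -23;0.040 0.059 0 -25;0.0455 0.063 0 -28"
}}

```text
clock: 2.97
tool_pos: [481.3, 161.1, 283.5]
orientation: [3.138, -0.003, 0.834]
ft_force: [-0.7, -1.8, 0.0]
opening: 0.4
grasp_force: 0.8
```

Request:
{"method": "drive_tool", "body": {
  "commands": "0.0055 0.004 0 -2;0.011 0.007 0 -4;0.017 0.010 0 -7;0.023 0.013 0 -9;0.029 0.0155 0 -11;0.035 0.018 0 -14;0.041 0.0195 0 -16;0.0475 0.021 0 -18;0.054 0.0225 0 -21;0.0605 0.023 0 -23;0.067 0.0235 0 -25;0.0735 0.024 0 -28"
}}

```text
clock: 3.97
tool_pos: [554.7, 184.8, 283.4]
orientation: [3.14, -0.003, 0.345]
ft_force: [-1.3, -1.7, 0.3]
opening: 0.6
grasp_force: 1.1
```

Run:
```python
from h import *
print(observe()['joint_positions'],observe()['ft_force'])
c=cam('top'); cv2.imwrite('pics/c.png',cv2.resize(c['img'][135:265,205:365],None,fx=5,fy=5,interpolation=cv2.INTER_CUBIC)[:600])
```

```text
[ 2.25009789e-01  2.15804158e-01  1.46788520e+00 -1.21709560e-03
  1.45454315e+00  1.45104794e+00] [-1.29760279 -1.6768178   0.31535934]
```

View pics/c.png

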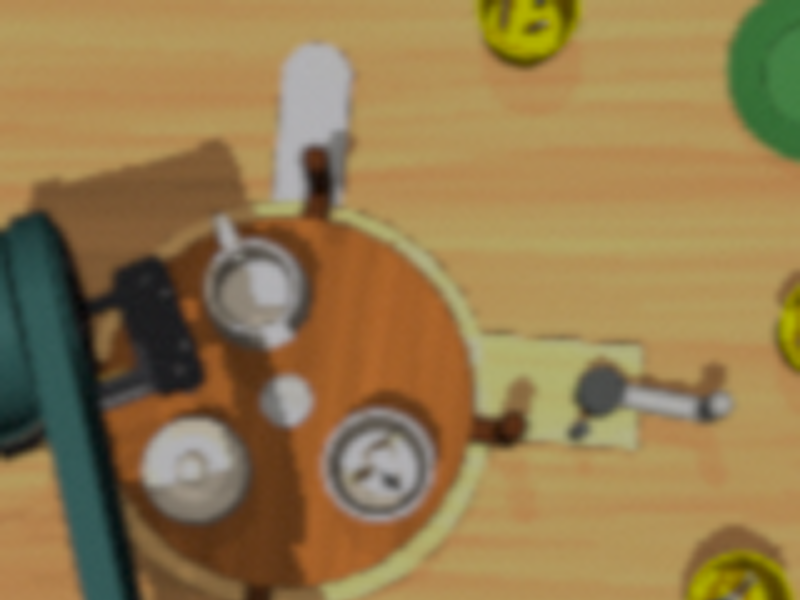

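The picture shows the jug now at (255,290), with the table turned about 54° clockwise and nothing disturbed. There are about 20° left to go.

Request:
{"method": "drive_tool", "body": {
  "commands": "0.0065 0 0 -2;0.013 -0.0005 0 -4;0.0195 -0.0015 0 -7;0.026 -0.0025 0 -9;0.0325 -0.004 0 -11;0.0355 -0.005 0 -13;0.0385 -0.006 0 -15;0.0405 -0.007 0 -16;0.0405 -0.007 0 -16"
}}

```text
clock: 4.77
tool_pos: [595.1, 177.8, 282.2]
orientation: [-3.141, -0.004, 0.068]
ft_force: [-0.0, 0.5, -0.4]
opening: 0.1
grasp_force: 0.0
```

Run:
```python
from h import *
print(observe()['tool_pos'],observe()['ft_force'])
c=cam('top'); cv2.imwrite('pics/d.png',cv2.resize(c['img'][135:265,205:365],None,fx=5,fy=5,interpolation=cv2.INTER_CUBIC)[:600])
```

```text
[595.12925609 177.76656708 282.15280561] [-0.00247425  0.46155297 -0.44077429]
```

View pics/d.png

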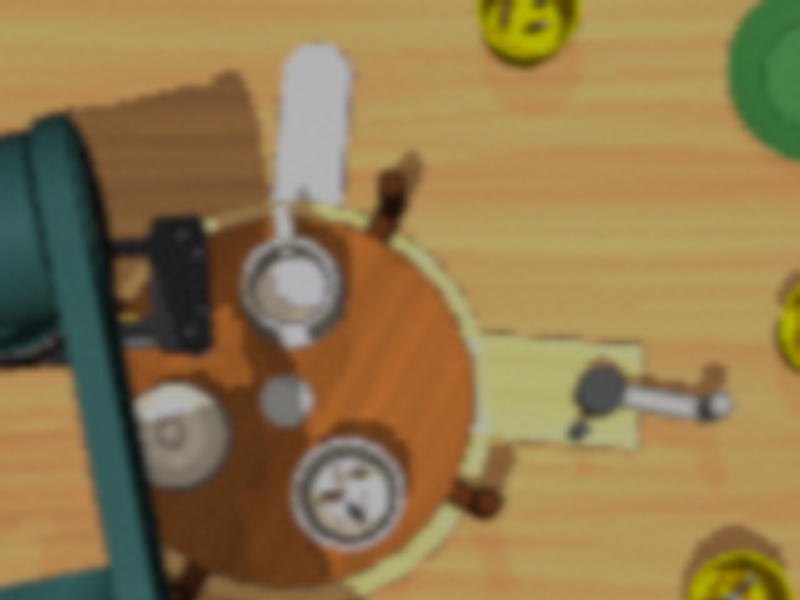

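The jug rim is at (293,287) and peg UL at (392,182). I'll check this in the stand frame.

Run:
```python
from h import *
c=cam('top'); t=np.radians(-4.95); R=np.array([[np.cos(t),np.sin(t)],[-np.sin(t),np.cos(t)]])
for u,v,z in((293,287,125),(392,180,130),(720,404,110)): print(R@(onz(c,205+(u-2)/5,135+(v-2)/5,z)[:2]-[554,59]), )
```

```text
[54.366645   -1.39278488]
[114.5299186  -49.12824266]
[  11.34344053 -232.25589256]
```

Request:
{"method": "drive_tool", "body": {
  "commands": "-0.007 0.003 0 0;-0.014 0.005 0 0;-0.014 0.005 0.02 0;-0.014 0.005 0.05 0;-0.014 0.005 0.085 0;-0.014 0.005 0.12 0;-0.014 0.005 0.12 0;-0.015 -0.03 0.12 -6;-0.016 -0.065 0.12 -12;-0.017 -0.1 0.12 -18;-0.017 -0.135 0.12 -24;-0.018 -0.17 0.12 -30"
}}

```text
clock: 5.87
tool_pos: [575.6, 6.3, 399.6]
orientation: [-3.142, -0.0, -0.461]
ft_force: [0.3, -0.5, 0.6]
opening: 0.8
grasp_force: 0.0
```

Request:
{"method": "drive_tool", "body": {
  "commands": "0 -0.035 0 -4;-0.001 -0.07 0 -4;-0.002 -0.105 0 -4;-0.003 -0.14 0 -4;-0.004 -0.17 0 -4;-0.004 -0.187 0 -4;-0.004 -0.187 0 -4;-0.004 -0.187 -0.03 -4;-0.004 -0.187 -0.06 -4;-0.004 -0.187 -0.09 -4;-0.004 -0.187 -0.12 -4;-0.004 -0.187 -0.12 -4"
}}

```text
clock: 6.87
tool_pos: [570.2, -177.5, 272.0]
orientation: [3.14, 0.014, -0.526]
ft_force: [-0.8, 1.0, -1.0]
opening: 0.5
grasp_force: 0.0
```

Run:
```python
from h import *
o=observe();print(o['tool_pos'],o['ft_force'],o['joint_positions'])
c=cam('top'); a=c['img'][135:265,205:365];d=cam('side')['img'][150:270,230:350]
cv2.imwrite('pics/e.png',np.hstack([cv2.resize(a,(480,390)),cv2.resize(d,(320,320))[:390] if 0 else cv2.copyMakeBorder(cv2.resize(d,(320,320)),0,70,0,0,0)]))
```

```text
[ 570.24813589 -177.50737832  272.04481604] [-0.83298309  0.95191818 -0.99556511] [-3.96829958e-01  2.56240461e-01  1.44214142e+00  5.68436995e-04
  1.45761364e+00  1.69974618e+00]
```

View pics/e.png

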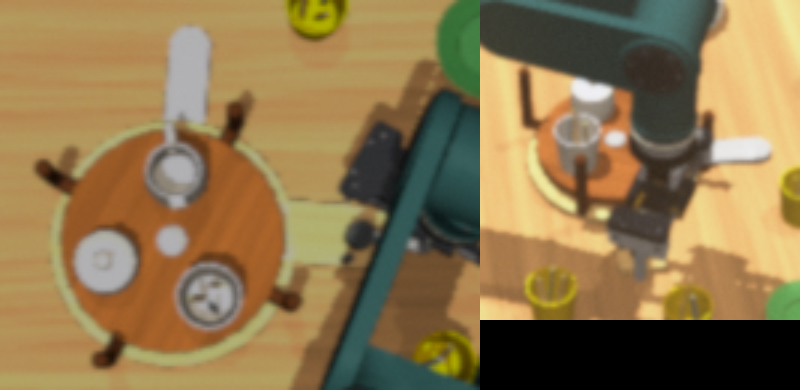

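The picture shows the jug on the tongue line, with the finger beside the brake peg on its +x side. Now pushing the brake.

Request:
{"method": "drive_tool", "body": {
  "commands": "-0.008 0.0025 0 -3;-0.015 0.0025 0 -6;-0.021 0.003 0 -9;-0.0275 0.004 0 -12;-0.0335 0.0055 0 -15;-0.0395 0.008 0 -18;-0.045 0.011 0 -21;-0.0505 0.0145 0 -24;-0.0555 0.019 0 -27;-0.0595 0.0235 0 -30;-0.0635 0.0285 0 -33;-0.067 0.034 0 -35"
}}

```text
clock: 7.97
tool_pos: [506.5, -145.8, 284.0]
orientation: [-3.136, -0.006, -1.14]
ft_force: [1.5, -0.6, -0.4]
opening: 0.2
grasp_force: 0.7
```

Request:
{"method": "drive_tool", "body": {
  "commands": "-0.0025 0.0045 0 0;-0.004 0.0085 0 0;-0.005 0.0115 0 0;-0.005 0.0115 0 0"
}}

```text
clock: 8.3
tool_pos: [501.7, -135.3, 282.9]
orientation: [-3.138, -0.009, -1.137]
ft_force: [3.1, -4.7, 3.9]
opening: 0.3
grasp_force: 3.0
```

Request:
{"method": "drive_tool", "body": {
  "commands": "-0.0005 0.002 0 0;-0.001 0.004 0 0;-0.001 0.004 0 0;-0.001 0.004 0 0"
}}

```text
clock: 8.63
tool_pos: [501.2, -133.7, 283.1]
orientation: [-3.139, -0.016, -1.139]
ft_force: [4.8, -12.6, 1.2]
opening: 0.4
grasp_force: 6.8
```

At the stop, since the force rises while the tool barely moves. Backing off and rising.

Request:
{"method": "drive_tool", "body": {
  "commands": "0.002 -0.008 0 0;0.004 -0.018 0 0;0.004 -0.018 0 0;0.004 -0.018 0.03 0;0.004 -0.018 0.06 0;0.004 -0.018 0.1 0;0.004 -0.018 0.14 0;0 -0.05 0.14 0;-0.01 -0.09 0.14 0;-0.02 -0.13 0.14 0;-0.03 -0.17 0.14 0;-0.04 -0.21 0.14 0"
}}

```text
clock: 9.63
tool_pos: [458.9, -341.4, 419.3]
orientation: [-3.142, 0.002, -1.137]
ft_force: [1.4, 0.8, 0.1]
opening: 0.2
grasp_force: 0.0
```

Request:
{"method": "drive_tool", "body": {
  "commands": "-0.02 -0.03 0 0;-0.04 -0.06 0 0;-0.06 -0.09 0 0;-0.06 -0.09 0 0;-0.06 -0.09 0 0;-0.06 -0.09 0 0"
}}

```text
clock: 10.13
tool_pos: [399.8, -429.9, 419.2]
orientation: [-3.141, 0.002, -1.138]
ft_force: [0.5, 0.2, 0.3]
opening: 0.3
grasp_force: 0.0
```

Run:
```python
from h import *
o=observe();print(o['tool_pos'],o['ft_force'])
c=cam('top'); cv2.imwrite('pics/f.png',cv2.resize(c['img'][135:265,205:365],None,fx=5,fy=5,interpolation=cv2.INTER_CUBIC)[:600])
```

```text
[ 399.76861378 -429.9420394   419.17662475] [0.45064893 0.18375352 0.31963126]
```

View pics/f.png

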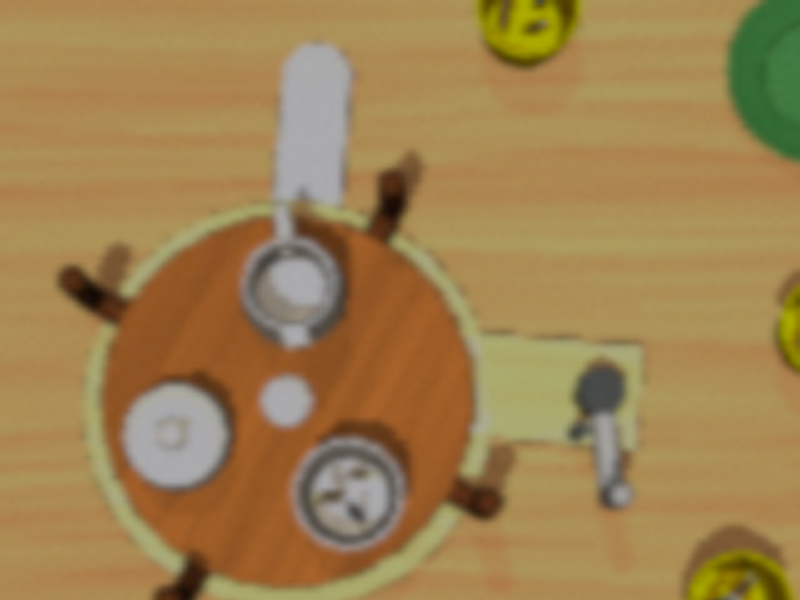

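The jug is on the tongue line at (293,287). The brake peg is at (620,493), so I'll check its angle.

Run:
```python
from h import *
c=cam('top'); t=np.radians(-4.95); R=np.array([[np.cos(t),np.sin(t)],[-np.sin(t),np.cos(t)]])
f=lambda u,v,z:R@(onz(c,205+(u-2)/5,135+(v-2)/5,z)[:2]-[554,59])
print(f(293,287,125)); p=f(620,493,110)-[20,-175]; q=f(620,493,110)-f(602,388,48); print(p,q,np.arctan2(-p[0],-p[1]),np.arctan2(-q[0],-q[1]))
```

```text
[54.366645   -1.39278488]
[-60.03219408  -7.61138141] [-59.73596157  -9.15128128] 1.444680908015131 1.4187826576403546
```

```bash
python3 -c "
from h import *
print(ticket.close_job())"
```

```text
the job is handed in; nothing more can be done
None
```

The job is handed in: at the last look the milk jug was about 1 mm off the tongue's centre line, the brake lever was at its stop (measured about 1.4 rad), and everything else looked undisturbed; the hand-in returned no verdict.

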